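# Refit the original cap of a split bearing

## Robot

A 7-joint arm with a two-finger parallel gripper is mounted at the origin on the work surface; the furniture and walls round the work are solid. World frame = base frame: x ahead of the robot, y to its left, z up, the work surface at z = 0. Lengths are in mm, angles in rad, forces in N, time in s.
With the tool pointing down it reaches from about 425 to 875 mm from the base axis. Payload 8.4 kg.
Tool frame: the origin (TCP) lies between the finger pads; the fingertips stand 8 mm ahead of it and the grasp point (between the pads) lies 11 mm behind it; z points along the fingers, y is the line along which they close (so a half turn about z gives the same grasp; the last joint's range is limited). The gripper opens to 85 mm and grips with 20 to 120 N. Pads are 22 mm wide; open, the fingers measure 114 mm over their backs; the gripper's body (76 mm by 85 mm) begins 54 mm behind the grasp point. The pads swing forward as they close: fully open they stand 13 mm farther back than shut.
Start: joints at [-1.448, 0.333, 0.04, 1.465, -0.013, 1.343, -0.059], TCP at [142.995, 634.048, 239.308] pointing down, gripper open.
Joint ranges: [-2.58, 2.58], [-0.38, 2.09], [-1.3, 1.39], [0.25, 2.4], [-1.5, 4.64], [0.08, 2.09], [-2.65, 2.65]. Speed limits (rad/s): [2.22, 2.22, 2.79, 2.79, 3.14, 3.14, 3.14].

## Interface

Orientations are given as a unit quaternion [w, x, y, z].
In Python, from bench import * gives the robot as it stands. Calls block until the motion is done:
- move_pose(position, orientation): joint-space move of the TCP to a pose.
- move_linear(position, velocity=150, orientation=None, until_force=None): straight line of the TCP; orientation=None keeps the orientation; velocity is the mean speed in mm/s. With until_force (N) it stops when the force on the tool has changed by that much, and returns True; else False.
- goto_joints(angles): joint-space move.
- gripper_open() and close(): open the fingers fully, or close them until they stop; the grip force is fixed at half the most.
- dwell(seconds).
- ik(position, orientation): joint angles nearest the present ones, or None.
- get_image(name): name is "scene" or "top" or "wrist"; returns the picture (480x640x3 uint8, red, green, blue); there is no depth.
- get_calibration(name): a dict with "mtx" (3x3 intrinsics, pixels), "dist" ([k1, k2, p1, p2, k3] as OpenCV has them; the pictures are not rectified), "view" (4x4, takes a point from world to camera coordinates); the wrist camera has in their place "T_tool_cam" (4x4, takes a point from camera to tool coordinates, whose origin is the TCP and whose axes are the flange's). Camera axes: x right, y up, looking along -z (the intrinsics and any distortion apply to the point x, -y, -z); pixel columns grow to the right and rows downward; lengths in mm; the calibration is good to about 2 mm. A picture is of the moment at which its call begins: read the wrist's pose just before it. get_calibration takes no time and is no camera call.
A pose or a line that the arm cannot do raises MotionError and nothing moves.
- finish_job(): hands the job in; it is judged then, once.
Trained networks look in the newest picture that a camera, given by its name, has taken for a name from the list of things; names that differ only in an ending like _2 or _b are one class to them, and where a whole thing is asked for, a point or a joint stands for the part that bears it (a point fixed in the world has none). Each returns a list of dicts, best first, with "confidence" (0 to 1); they miss things now and then, are a little off and sometimes report something else, mostly with a low value. They report only what shows in the picture. A call takes as long as a camera call.
- find_in(camera, query): "box" ([left, top, width, height] as shares, 0 to 1, of the picture: columns of its width, rows of its height, round what is visible of it).
- place_of(camera, query): "at" ([column, row] as shares, 0 to 1, of the picture: columns of its width, rows of its height: a listed point, or the origin of a listed thing).
Readings, each from a call of its own:
- read_time_s(): time.
- read_qpos(): joint angles.
- read_qd(): joint speeds.
- read_joint_efforts(): joint torques, N m.
- read_ee_pos(): TCP position.
- read_ee_rot(): TCP orientation.
- read_force(): force on the tool from outside, world axes, zero at the start.
- read_wrist_torque(): the same for the moment, N m.
- read_finger_gap(): finger opening in mm.
- read_grasp_force(): force on a finger pad.
Only numpy, scipy, OpenCV 4.12 (cv2) and the standard library are available. Lean on these libraries where they do the work, as an engineer would, in place of code of your own. Each camera call takes 0.05 s, during which the arm holds its last target. There are 200 camera calls.

## Task

The green split bearing on the bench has its shaft lying in it but lacks its cap. Of the three loose caps, take the one that was bored together with this base, the one with the same painted witness marks, and set it down gently (do not drop it) over the shaft, fully home: both feet flat on the base between its two side lips, square to the shaft and flush with the base's end faces to within a centimetre. Either way round will do; leave the other two caps where they stand.

Things in the scene. Friction and masses are not known exactly. Their poses are not given: they have to be found in the camera images.
- base_seat (a point): Green bearing base, fixed, foot 60 (x) by 184 mm (y). Steel shaft, diameter 38, length 120, lies in it along x. Point: on the shaft axis, mid-base, at the height of the joint face (40 mm up, 56 long in x) on which the cap's feet rest; y across, z up. Side lips at y = +/-59 stand 10 mm above the joint face: 118 mm gap. Two yellow witness stripes on each lip.
- cap_a_rib (a point): Green half-arch cap 50 mm (x, bore axis) by 110 mm (y), 74 tall, 0.45 kg, on two feet; half bore 23 mm radius below. Lifting rib on top, 22 thick (y) by 40 long (x), from 36 to 74 mm up: grip across y. Witness marks on rib and feet: two yellow stripes. Point: mid-rib, 56 mm above the feet's underside; z up. Same either way round.
- cap_b_rib (a point): Green half-arch cap 50 mm (x, bore axis) by 144 mm (y), 74 tall, 0.45 kg, on two feet; half bore 23 mm radius below. Lifting rib on top, 22 thick (y) by 40 long (x), from 36 to 74 mm up: grip across y. Witness marks on rib and feet: three red stripes. Point: mid-rib, 56 mm above the feet's underside; z up. Too wide to go between lips 118 mm apart.
- cap_c_rib (a point): Green half-arch cap 50 mm (x, bore axis) by 110 mm (y), 74 tall, 0.45 kg, on two feet; half bore 15 mm radius below. Lifting rib on top, 22 thick (y) by 40 long (x), from 36 to 74 mm up: grip across y. Witness marks on rib and feet: one white stripe. Point: mid-rib, 56 mm above the feet's underside; z up. Bored too small for a 38 mm shaft.

How it is judged:
By the outcome, as a careful person would: the job done as asked, in the order asked, and still so for the second after the job is handed in, with the robot touching nothing.
It also fails if it takes over 38 s, if anything falls off the work surface, if the arm or the gripper's body presses on something with over 40 N, if the wrist force passes 120 N, or if a joint passes its speed limit or range.

## Working session

There is one attempt and no reset: what is moved stays moved. The work goes in short steps, each a Python script; the robot and the scene stay as the last script left them, time stands still between calls to the robot, and variables do not carry over. Pictures are saved under pics/ and viewed, at most 10 in all, crops included, and the job is handed in when it is done.

```bash
mkdir -p pics
python3 - <<'E'
from bench import *
import cv2, numpy as np
for n in ["scene","top"]:
    im=get_image(n); cv2.imwrite(f"pics/{n}0.png",im[:,:,::-1])
    for q in ["base_seat","cap_a_rib","cap_b_rib","cap_c_rib"]:
        print(n,q,[(np.round(np.array(d["at"])*[640,480],1).tolist(),round(d["confidence"],2)) for d in place_of(n,q)])
for n in ["scene","top","wrist"]: print({k:np.round(v,3).tolist() for k,v in get_calibration(n).items()})
print(read_ee_rot(),read_time_s())
E
```

```text
scene base_seat [([245.5, 332.0], 0.61)]
scene cap_a_rib [([390.3, 255.4], 0.92)]
scene cap_b_rib [([409.2, 177.5], 0.8)]
scene cap_c_rib [([305.8, 204.2], 0.89)]
top base_seat [([204.6, 233.6], 0.95)]
top cap_a_rib [([376.1, 296.5], 0.67)]
top cap_b_rib [([497.3, 243.7], 0.61)]
top cap_c_rib [([379.8, 173.3], 0.83)]
{'mtx': [[439.559, 0.0, 317.773], [0.0, 439.559, 234.971], [0.0, 0.0, 1.0]], 'dist': [0.012, 0.0, 0.0, 0.0, 0.0], 'view': [[-0.777, -0.63, 0.012, 442.26], [0.471, -0.569, 0.674, -314.114], [-0.418, 0.529, 0.738, -681.926], [0.0, 0.0, 0.0, 1.0]]}
{'mtx': [[569.578, 0.0, 330.824], [0.0, 569.578, 236.093], [0.0, 0.0, 1.0]], 'dist': [-0.067, 0.0, 0.0, 0.0, 0.0], 'view': [[0.017, -1.0, 0.0, 8.091], [0.999, 0.017, 0.038, -546.162], [-0.038, -0.0, 0.999, -991.368], [0.0, 0.0, 0.0, 1.0]]}
{'mtx': [[351.473, 0.0, 317.074], [0.0, 351.473, 233.499], [0.0, 0.0, 1.0]], 'dist': [-0.067, 0.0, 0.0, 0.0, 0.0], 'T_tool_cam': [[0.0, 0.948, 0.318, 81.627], [1.0, -0.0, 0.0, -0.061], [0.0, 0.318, -0.948, -134.305], [0.0, 0.0, 0.0, 1.0]]}
[-1.85584344e-05  1.10655675e-01  9.93858802e-01 -4.92516011e-05] 0.5
```

View pics/scene0.png

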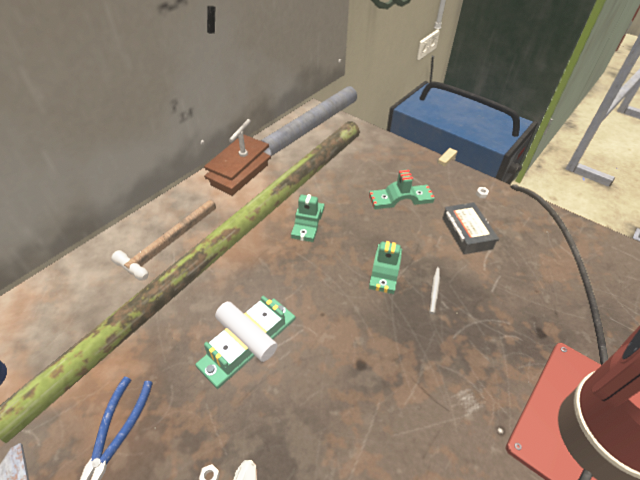

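View pics/top0.png

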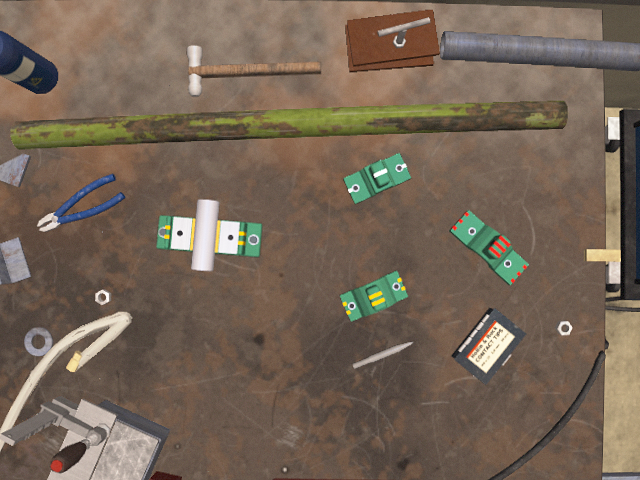

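The top view shows cap A, with two yellow stripes, at about (376,296). The base is at about (205,234), with two yellow stripes on each lip and the shaft nearly vertical in the picture. The network's points agree with both. Next I'll triangulate and take wrist close-ups.

```bash
cat > h.py <<'E'
from bench import *
import cv2, numpy as np
def quat(psi):  # tool down, tool x at angle psi
    return [0,np.cos(psi/2),np.sin(psi/2),0]
def Rq(q):
    from scipy.spatial.transform import Rotation as R
    return R.from_quat([q[1],q[2],q[3],q[0]]).as_matrix()
def ray(cam,px,pose=None):
    c=get_calibration(cam)
    u=cv2.undistortPoints(np.array([[px]],float),np.array(c["mtx"]),np.array(c["dist"]))[0,0]
    d=np.array([u[0],-u[1],-1.])
    if pose is None: T=np.linalg.inv(np.array(c["view"]))
    else:
        W=np.eye(4);W[:3,:3]=Rq(pose[1]);W[:3,3]=pose[0];T=W@np.array(c["T_tool_cam"])
    return T[:3,3],T[:3,:3]@d
def atz(cam,px,z,pose=None):
    o,d=ray(cam,px,pose); return o+d*(z-o[2])/d[2]
def tri(rays):
    A=0;b=0
    for o,d in rays:
        d=d/np.linalg.norm(d);P=np.eye(3)-np.outer(d,d);A=A+P;b=b+P@o
    return np.linalg.solve(A,b)
def wrist(name):
    pose=(np.array(read_ee_pos()),np.array(read_ee_rot()))
    im=get_image("wrist");cv2.imwrite(f"pics/{name}.png",im[:,:,::-1]);return im,pose
E
python3 - <<'E'
from h import *
b=[atz("top",(204.6,233.6),40),atz("scene",(245.5,332),40),tri([ray("top",(204.6,233.6)),ray("scene",(245.5,332))])]
a=[atz("top",(376.1,296.5),56),atz("scene",(390.3,255.4),56),tri([ray("top",(376.1,296.5)),ray("scene",(390.3,255.4))])]
print(np.round(b,1),np.round(a,1))
d=atz("top",(352,306),10)-atz("top",(400,287),10); ya=np.arctan2(d[1],d[0])+np.pi/2
d=atz("top",(164,235.5),40)-atz("top",(252,239),40); yb=np.arctan2(d[1],d[0])+np.pi/2
print(ya,yb)
for n,p,psi in (("wb",b[2],yb),("wa",a[2],ya)):
    move_pose([p[0],p[1],190],quat(psi)); im,pose=wrist(n)
    for q in ["base_seat","cap_a_rib"]:
        for r in place_of("wrist",q):
            px=np.array(r["at"])*[640,480]; print(n,q,px,r["confidence"],atz("wrist",px,40 if q[0]=="b" else 56,pose))
    np.savez(n,p=pose[0],q=pose[1]);print(pose, read_qpos())
print(read_time_s())
E
```

```text
[[545.3 233.8  40. ]
 [539.4 234.4  40. ]
 [544.  233.7  34.4]] [[444.4 -60.   56. ]
 [434.8 -56.1  56. ]
 [441.  -62.4  45.7]]
3.5337274543646116 3.1195226820536854
wb base_seat [313.216 215.424] 0.61 [541.0557222  231.73181704  40.        ]
wb base_seat [ 11.008 335.904] 0.21 [660.602429   -78.89401491  40.        ]
(array([543.51159907, 234.97627861, 190.00347538]), array([-8.01593822e-05,  1.01810394e-02,  9.99948149e-01,  1.98537698e-04])) [-0.84325456  0.25655466  0.42898316  1.69530636 -0.11307069  1.21421817
  1.1630212 ]
wa cap_a_rib [320.192 223.776] 0.79 [440.88228943 -59.17794528  56.        ]
(array([441.60680995, -61.38849593, 190.23790524]), array([ 3.07429139e-04, -1.95200692e-01,  9.80763270e-01, -5.23055490e-05])) [-0.59116269 -0.09491675  0.60413492  2.02759501  0.05851758  1.19276929
  1.95364355]
4.0417
```

View pics/wb.png

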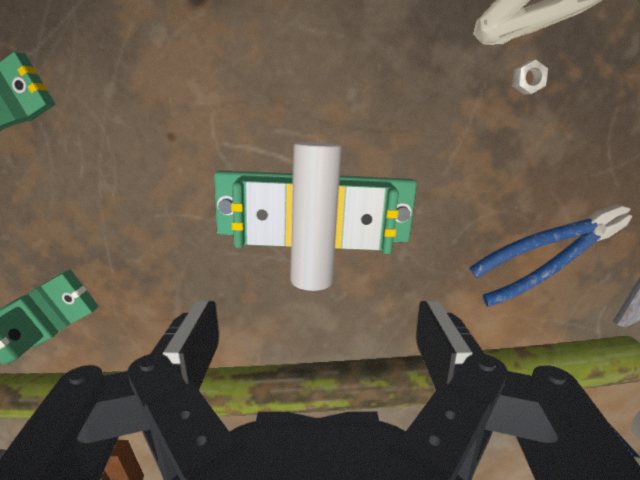

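View pics/wa.png

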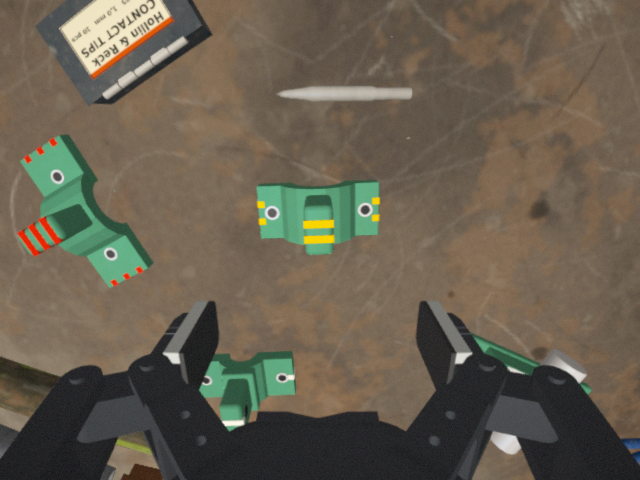

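The wrist views show the base lip stripes at about (237,208/226) and (391,215/233). On cap A, the foot stripes are at about (262,213) and (376,209), with two rib stripes at about (319,232). I'll segment the yellow blobs to get centres and yaws.

Run:
```python
from h import *
for n,box in (("wb",(215,170,420,260)),("wa",(250,175,390,260))):
    im=cv2.imread(f"pics/{n}.png");f=np.load(n+".npz");pose=(f["p"],f["q"])
    hsv=cv2.cvtColor(im,cv2.COLOR_BGR2HSV);m=cv2.inRange(hsv,(18,150,120),(32,255,255))
    k=np.zeros_like(m);k[box[1]:box[3],box[0]:box[2]]=m[box[1]:box[3],box[0]:box[2]]
    N,_,st,ce=cv2.connectedComponentsWithStats(k)
    for i in range(1,N):
        if st[i,4]>15: print(n,st[i].tolist(),ce[i].round(1),[atz("wrist",ce[i],z,pose).round(1)[:2].tolist() for z in (15,50,74)])
```

```text
wb [286, 184, 6, 62, 284] [288.5 214.3] [[546.4, 208.8], [536.9, 211.9], [530.3, 214.0]]
wb [336, 187, 9, 61, 300] [339.5 216.6] [[549.6, 255.3], [539.6, 253.2], [532.8, 251.7]]
wb [231, 203, 12, 9, 80] [236.8 207.1] [[538.7, 162.0], [530.0, 170.4], [524.0, 176.2]]
wb [386, 210, 12, 8, 85] [391.6 213.7] [[547.7, 303.0], [538.0, 295.5], [531.3, 290.3]]
wb [232, 222, 11, 9, 80] [237.1 226. ] [[556.6, 160.6], [545.9, 169.2], [538.6, 175.1]]
wb [384, 229, 12, 8, 85] [389.5 232.6] [[565.9, 301.9], [554.1, 294.5], [546.1, 289.4]]
wa [372, 197, 8, 7, 52] [375.7 200.2] [[412.6, -16.4], [407.4, -25.0], [403.8, -30.9]]
wa [257, 201, 8, 7, 49] [260.3 204.4] [[456.1, -111.2], [446.0, -109.1], [439.0, -107.7]]
wa [372, 214, 8, 7, 49] [375.6 217.3] [[427.1, -9.6], [420.2, -19.0], [415.5, -25.4]]
wa [258, 218, 8, 7, 52] [261.6 221. ] [[470.5, -104.8], [458.7, -103.4], [450.6, -102.5]]
wa [303, 219, 31, 10, 243] [318.5 223.8] [[452.9, -55.5], [443.1, -59.7], [436.4, -62.6]]
wa [304, 234, 30, 10, 233] [318.6 238.9] [[466.5, -49.7], [455.2, -54.6], [447.4, -57.9]]
```

Run:
```python
from h import *
A=[441.8,-60.3]; q=quat(3.568)
gripper_open()
move_pose(A+[130],q)
move_linear(A+[49],velocity=80,until_force=15)
print(read_ee_pos(),read_force()); close(); dwell(.2); print(read_finger_gap(),read_grasp_force())
move_linear(A+[190],velocity=120); print(read_force(),read_finger_gap())
move_pose([541.7,232.4,170],quat(3.077)); dwell(.2)
wrist("wc"); print(read_ee_pos(),read_ee_rot(),read_finger_gap(),read_force(),read_time_s())
```

```text
[442.17156075 -60.31931562  49.42172176] [ 0.13653696 -0.15477745  0.03430961]
21.25868529009989 59.897671937942505
[ 0.09787745  0.03529166 -4.85440892] 21.548319104652936
[541.97052601 231.41105601 170.43752379] [2.70638718e-04 3.29507184e-02 9.99456927e-01 1.68673552e-04] 21.137888743112377 [-3.05985130e-01  1.39205928e-03 -4.32265223e+00] 9.3333
```

View pics/wc.png

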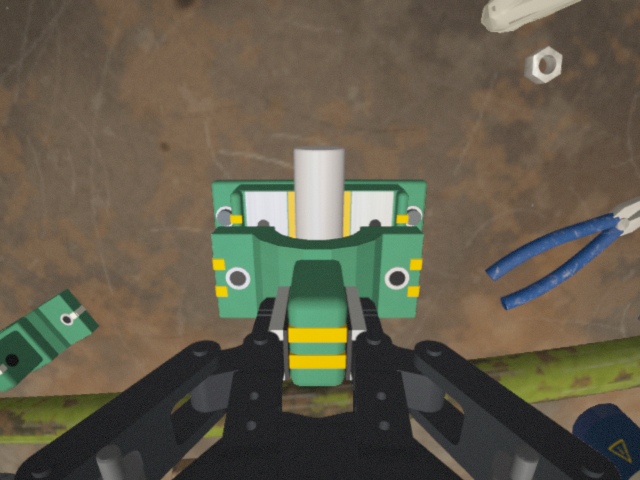

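The cap is held squarely, with foot stripes at about (220,278) and (415,278). It hangs centred over the base, whose far lip stripes are at about (236,219) and (403,219). Before lowering I'll check the offset numerically.

Run:
```python
from h import *
im=cv2.imread("pics/wc.png");pose=(np.array(read_ee_pos()),np.array(read_ee_rot()))
m=cv2.inRange(cv2.cvtColor(im,cv2.COLOR_BGR2HSV),(18,150,120),(32,255,255))
N,_,st,ce=cv2.connectedComponentsWithStats(m)
z0=pose[0][2]-49.4
for i in range(1,N):
    if st[i,4]>40 and 180<ce[i][1]<380 and 200<ce[i][0]<430: print(st[i].tolist(),ce[i].round(1),[(z,atz("wrist",ce[i],z,pose).round(1)[:2].tolist()) for z in (50,z0+15,z0+74)])
```

```text
[289, 192, 6, 46, 223] [291.3 214.1] [(50, [529.2, 212.8]), (np.float64(136.0375237914428), [506.0, 220.9]), (np.float64(195.0375237914428), [490.0, 226.4])]
[344, 192, 6, 45, 239] [346.3 213.2] [(50, [531.1, 254.0]), (np.float64(136.0375237914428), [507.2, 248.2]), (np.float64(195.0375237914428), [490.9, 244.1])]
[230, 214, 13, 9, 93] [235.8 218.4] [(50, [529.7, 170.6]), (np.float64(136.0375237914428), [506.3, 192.9]), (np.float64(195.0375237914428), [490.3, 208.2])]
[396, 215, 12, 8, 93] [401.7 218.6] [(50, [538.1, 295.8]), (np.float64(136.0375237914428), [511.8, 275.8]), (np.float64(195.0375237914428), [493.9, 262.1])]
[212, 258, 13, 12, 134] [218.1 263.9] [(50, [566.0, 151.2]), (np.float64(136.0375237914428), [530.3, 180.1]), (np.float64(195.0375237914428), [505.9, 199.9])]
[410, 258, 13, 12, 134] [415.9 263.9] [(50, [576.3, 307.5]), (np.float64(136.0375237914428), [537.1, 283.6]), (np.float64(195.0375237914428), [510.3, 267.2])]
[407, 285, 13, 12, 128] [413.2 290.9] [(50, [600.2, 306.0]), (np.float64(136.0375237914428), [553.0, 282.6]), (np.float64(195.0375237914428), [520.6, 266.5])]
[215, 286, 13, 11, 126] [220.9 290.9] [(50, [589.8, 149.6]), (np.float64(136.0375237914428), [546.1, 179.0]), (np.float64(195.0375237914428), [516.1, 199.2])]
[288, 325, 59, 18, 852] [317.2 334.4] [(50, [636.1, 225.2]), (np.float64(136.0375237914428), [576.8, 229.1]), (np.float64(195.0375237914428), [536.1, 231.7])]
[289, 352, 58, 17, 816] [317.2 361.3] [(50, [664.1, 223.4]), (np.float64(136.0375237914428), [595.3, 227.9]), (np.float64(195.0375237914428), [548.1, 230.9])]
```

Run:
```python
from h import *
x,y=542,233.6
move_linear([x,y,115],velocity=80); print(read_ee_pos(),read_force())
h=move_linear([x,y,84],velocity=15,until_force=5)
print(h,read_ee_pos(),read_force(),read_wrist_torque(),read_finger_gap(),read_time_s())
```

```text
[542.33537021 233.69176643 115.35735452] [ 0.65453606 -0.83809762 -4.45429083]
True [541.9473324  233.62975501  89.28763751] [-0.29105976 -0.84624624  5.24956267] [0.01165684 0.11901805 0.02384395] 20.982781655518355 11.7
```

Contact came at TCP z = 89.3, against 89.4 expected when fully home. I'll release and check.

Run:
```python
from h import *
gripper_open(); dwell(.2)
x,y,_=read_ee_pos()
move_linear([x,y,200],velocity=100); im,pose=wrist("wd"); np.savez("wd",p=pose[0],q=pose[1])
m=cv2.inRange(cv2.cvtColor(im,cv2.COLOR_RGB2HSV),(18,150,120),(32,255,255))
N,_,st,ce=cv2.connectedComponentsWithStats(m)
for i in range(1,N):
    if st[i,4]>25 and 150<ce[i][1]<330 and 200<ce[i][0]<430: print(ce[i].round(1),[(z,atz("wrist",ce[i],z,pose).round(1)[:2].tolist()) for z in (50,55,114)])
print(read_time_s())
```

```text
[242.  211.8] [(50, [530.0, 170.2]), (55, [528.8, 171.4]), (114, [514.1, 185.5])]
[387.6 212.4] [(50, [538.3, 291.6]), (55, [536.9, 290.7]), (114, [520.5, 279.6])]
[255.4 212.9] [(50, [531.8, 181.3]), (55, [530.5, 182.3]), (114, [515.5, 194.2])]
[243.5 230. ] [(50, [546.0, 169.3]), (55, [544.5, 170.5]), (114, [526.5, 184.9])]
[386.6 230.4] [(50, [554.1, 290.8]), (55, [552.5, 289.8]), (114, [532.8, 278.9])]
[256.3 231.1] [(50, [547.7, 180.1]), (55, [546.2, 181.1]), (114, [527.8, 193.3])]
[318.5 239. ] [(50, [558.1, 232.5]), (55, [556.4, 232.6]), (114, [535.9, 233.8])]
[318.5 255.9] [(50, [573.7, 231.5]), (55, [571.7, 231.7]), (114, [547.9, 233.1])]
13.8667
```

View pics/wd.png

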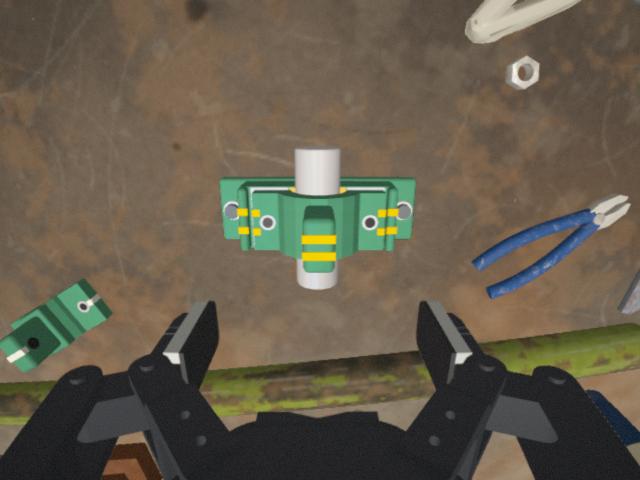

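The cap sits between the lips, square to the shaft. Its foot stripes line up with the lip stripes in rows 212 and 230, and the rib is centred at about (318,248). I'm handing it in.

```bash
python3 -c "
from bench import *
print(finish_job())"
```

```text
the job is handed in; nothing more can be done
None
```

I set cap A (two yellow stripes) gently down over the shaft, fully home and square between the lips, and handed the job in at about 14 s; the other two caps were not touched.

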